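# Load the bench furnace through its handleless shutter

### The job

Load the cold bench furnace: slide its flush ceramic shutter fully open, set the cream round crucible upright in the ring seat on the floor of the well without dropping it, and slide the shutter fully shut again. The shutter has no handle: press a fingertip down on it and drag it by friction, lightly, for it cracks when pressed with more than 30 N. Leave the other pieces on the bench where they are.

Things in the scene. Friction and masses are not known exactly. Their poses are not given: they have to be found in the camera images.
- furnace: Fixed grey box furnace, 180 (x) x 240 (y) x 100 mm high; origin at the centre of its underside, z up. Inside the aluminium rim (top z 100 mm) a recess, x -68..68, y -98..98, floor z 78, holds the shutter. In the recess floor is the port of the well: x -60..60, y -89.5..-5.5 mm; well floor at z 25. More than 30 N between robot and furnace or shutter cracks the ceramic.
- shutter (a joint): How far the shutter is open, m along the furnace's +y: 0 = shut (hard stop), 0.095 = fully open (hard stop). Starts 0 to 8 mm open. Cream ceramic plate, 132 (x) x 99 (y) x 8 mm, no handle. Needs about 5 N sideways to slide; stays where left. Finger friction coefficient unknown, 0.6 to 1.3; expect some slip and creep under the finger.
- port (a point): Point over the middle of the port, at the deck's height: (0, -47.5, 100) mm in the furnace's frame. The shutter's middle is here when shut. The shutter's top rides anywhere from level with this height to 7 mm below it (unknown, must be felt). It is sprung: it gives about 1 mm per 8 N of press, at most 5.5 mm, then is rigid.
- parking (a point): Point at the deck's height where the shutter's middle is when fully open: (0, 47.5, 100) mm in the furnace's frame.
- seat (a point): Centre of the ring seat, on the well's floor, at (0, -47.5, 25) mm in the furnace's frame. The ring has a 44 mm bore, 58 mm outside diameter and is 5 mm high.
- crucible: The cream round straight-sided crucible to load, open at the top: 40 mm outside diameter, 48 mm high, 4.5 mm wall, its foot tapering to 30 mm diameter over the lowest 10 mm; about 90 g; origin at the centre of its underside, z up. Standing on the bench; in the seat its rim is 73 mm above the bench, below the shutter.
- clay_crucible: Bystander: orange clay crucible, conical, 32 mm diameter at the foot, 48 mm at the rim, 62 mm high; origin at the centre of its underside.
- cupel_block: Bystander: cream square block 58 x 58 x 24 mm with four shallow round marks on top; origin at the centre of its underside.
- bench_block: Bystander: dark steel slab 90 x 90 x 18 mm; origin at the centre of its underside.

How it is judged:
On the way, in this order (a step that is already met when the one before it is completed fails the run):
1. the shutter is slid fully open (value of joint shutter above 0.089 m), for 0.2 s.
2. with the shutter open, the crucible stands upright in the ring seat, released (value of joint shutter above 0.08 m and horizontal distance between crucible and seat below 0.008 m and z of crucible in the frame of seat below 0.003 m and angle between crucible's own z axis and vertical below 0.1 rad and contact force between the fingers and crucible below 0.1 N), for 0.2 s.
At the end, for the whole second after the job is handed in: The shutter is fully shut (less than 4 mm open) and the crucible stands upright (within 0.1 rad) and at rest in the ring seat, within 8 mm of its centre and down on the well's floor (within 3 mm); the clay crucible, cupel block and steel block are within 20 mm of where they stood (value of joint shutter below 0.004 m and horizontal distance between crucible and seat below 0.008 m and z of crucible in the frame of seat below 0.003 m and angle between crucible's own z axis and vertical below 0.1 rad and linear speed of crucible below 0.02 m/s and distance of each of clay_crucible, cupel_block, bench_block from where it was at the start of the episode below 0.02 m); the robot touches nothing.
It fails at once if the robot presses on the furnace or its shutter with more than 30 N (contact force between any of the fingers, the arm and furnace above 30 N).
It fails at once if the crucible is dropped into the well (falls faster than 0.45 m/s there) (horizontal distance between crucible and seat below 0.03 m and z of crucible in the frame of seat below 0.05 m and linear speed of crucible above 0.45 m/s).
It fails at once if a bystander is knocked away or over (distance of any of clay_crucible, cupel_block, bench_block from where it was at the start of the episode above 0.04 m or angle between clay_crucible's own z axis and vertical above 0.6 rad).
It also fails if it takes over 72 s, if anything falls off the work surface, if the arm or the gripper's body presses on something with over 40 N, if the wrist force passes 120 N, or if a joint passes its speed limit or range.

### The arm

A 7-joint arm with a two-finger parallel gripper is mounted at the origin on the work surface. World frame = base frame: x ahead of the robot, y to its left, z up, the work surface at z = 0. Lengths are in m, angles in rad, forces in N, time in s.
With the tool pointing down it reaches from about 0.425 to 0.95 m from the base axis. Payload 4.7 kg.
Tool frame: the origin (TCP) lies on the centre line of the jaws, within the pads' length; the fingertips stand robot.nose_length ahead of it and the grasp point (between the pads) lies 8 mm behind it (robot.nose_length is the distance from the TCP to the fingertips, in m); z points along the fingers, x is the direction in which the jaws open and shut, and the axes are right-handed (so a half turn about z gives the same grasp; the last joint's range is limited). The gripper opens to 85 mm and grips with 20 to 120 N. Pads are 22 mm wide; open, the fingers measure 114 mm over their backs; the gripper's body (76 mm by 85 mm) begins 54 mm behind the grasp point. The pads swing forward as they close: fully open they stand 13 mm farther back than shut.
Start: joints at [1.115, 0.469, -0.049, 1.532, 0.024, 1.141, -0.082], TCP at [0.279, -0.614, 0.242] pointing down, gripper open.
Joint ranges: [-2.59, 2.59], [-0.33, 1.99], [-1.39, 1.29], [0.1, 2.45], [-1.04, 4.18], [0.21, 1.99], [-2.66, 2.66]. Speed limits (rad/s): [2.57, 2.57, 3.14, 3.14, 3.14, 3.14, 3.14].

### API

Orientations are given as [roll, pitch, yaw] about the fixed x, y, z axes, in that order (R = Rz(yaw) Ry(pitch) Rx(roll)).
In Python, from plant import robot gives the robot as it stands. Calls block until the motion is done:
- robot.goto(position, orientation): joint-space move of the TCP to a pose.
- robot.move_straight(position, vel=0.15, attitude=None, contact_N=None): straight line of the TCP; attitude=None keeps the orientation; vel is the mean speed in m/s. With contact_N (N) it stops when the force on the tool has changed by that much, and returns True; else False.
- robot.move_joints(angles): joint-space move.
- robot.grip(opening, strength=None): opening from 0.0 (shut) to 1.0 (fully open); strength is the grip in N (None keeps the last); returns when the fingers have stopped.
- robot.sleep(seconds).
- robot.inverse_kinematics(position, orientation): joint angles nearest the present ones, or None.
- robot.sense(): the state.
- robot.grab_frame(name): name is "side" or "top"; returns a dict with "image" (400x640x3 uint8, red, green, blue), "range_z" (400x640 float32, m along the optical axis (not along the pixel's ray), 0 where there is no reading), "fx", "fy", "cx", "cy" (pixels), "R" (3x3) and "t" (3): a world point X has camera coordinates R X + t. Camera axes: x right, y down, z forward; pixel columns grow to the right and rows downward; lengths in m; the calibration is good to about 2 mm. A picture is of the moment at which its call begins.
A pose or a line that the arm cannot do raises robot.IKError and nothing moves.
- robot.close_job(): hands the job in, once; it reports no verdict.
The state is a dict: "t": time; "joint_pos": joint angles; "joint_velocities": joint speeds; "effort": joint torques, N m; "tcp_pos": TCP position; "tcp_rot": TCP orientation; "wrist_force": force on the tool from outside, world axes, zero at the start; "torque": the same for the moment, N m; "opening": opening from 0.0 (shut) to 1.0 (fully open).
Only numpy, scipy, OpenCV 4.12 (cv2) and the standard library are available. Lean on these libraries where they do the work, as an engineer would, in place of code of your own. Each camera call takes 0.05 s, during which the arm holds its last target.

## Working session

There is one attempt and no reset: what is moved stays moved. The work goes in short steps, each a Python script; the robot and the scene stay as the last script left them, time stands still between calls to the robot, and variables do not carry over. Pictures are saved under pics/ and viewed, and the job is handed in when it is done.

```bash
ls; mkdir -p pics; python3 - <<'E'
from plant import robot
import cv2, numpy as np
s=robot.sense(); print({k:np.round(v,3) for k,v in s.items()}, robot.nose_length)
for n in ("side","top"):
    f=robot.grab_frame(n); cv2.imwrite(f"pics/{n}0.png",f["image"][:,:,::-1]); np.savez(f"{n}0.npz",**f)
    print(n,f["fx"],f["fy"],f["cx"],f["cy"],np.round(f["R"],3).tolist(),f["t"])
E
```

```text
pics
{'t': np.float64(0.0), 'joint_pos': array([ 1.115,  0.469, -0.049,  1.534,  0.024,  1.141, -0.082]), 'joint_velocities': array([-0.001,  0.001,  0.001, -0.   , -0.   ,  0.   ,  0.001]), 'effort': array([ 0.0000e+00, -5.1031e+01, -4.6000e-02, -2.3771e+01,  1.1000e-02,
        7.0000e-03, -0.0000e+00]), 'tcp_pos': array([ 0.279, -0.614,  0.241]), 'tcp_rot': array([ 3.142e+00,  2.000e-03, -1.144e+00]), 'wrist_force': array([-0.358, -0.988, -0.623]), 'torque': array([-0.053, -0.017, -0.036]), 'opening': np.float64(1.002)} 0.011
side 415.4657512900916 415.4657512900916 314.4788899510599 200.2657431295569 [[0.694, -0.72, -0.019], [-0.432, -0.394, -0.811], [0.576, 0.571, -0.584]] [-0.43980524  0.28682211  0.58934389]
top 407.0638987011845 407.0638987011845 316.57533751924365 195.17711039062638 [[0.025, -1.0, -0.0], [-0.984, -0.025, -0.177], [0.177, 0.005, -0.984]] [-0.09063975  0.57456767  0.77081359]
```

View pics/side0.png

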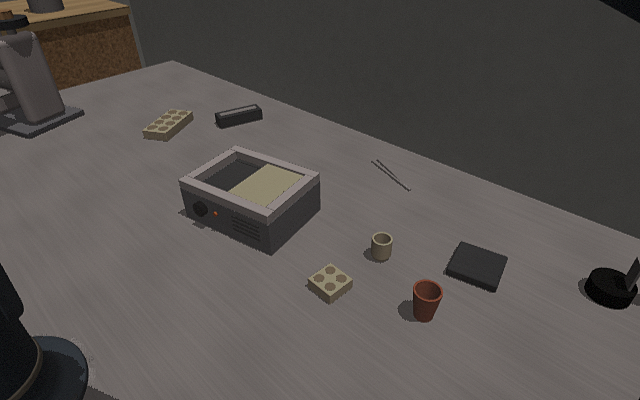

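View pics/top0.png

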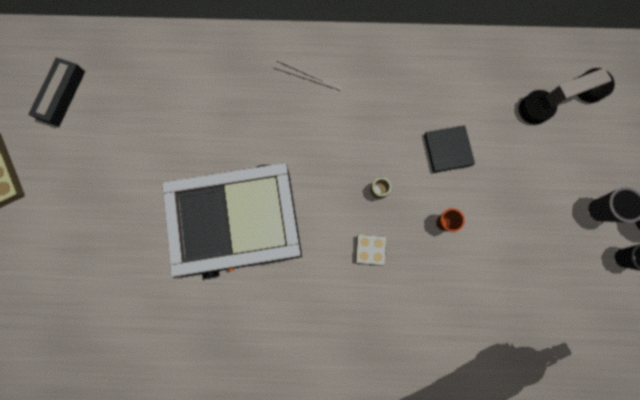

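The side view shows the furnace at (250,195), with the cream shutter at (270,185), the crucible at (381,247), the clay crucible at (427,300) and the cupel block at (330,283). In the top view the furnace spans (165–300, 165–275), the crucible is at (381,188) and the steel slab at (449,149).

```bash
cat > h.py <<'E'
import numpy as np, cv2
def cloud(f):
    z=f["range_z"].astype(float); v,u=np.mgrid[:z.shape[0],:z.shape[1]]
    P=np.stack([(u-f["cx"])*z/f["fx"],(v-f["cy"])*z/f["fy"],z],-1)
    W=(P-f["t"])@f["R"]; W[z==0]=np.nan; return W
def ray(f,u,v,zw):
    d=f["R"].T@np.array([(u-f["cx"])/f["fx"],(v-f["cy"])/f["fy"],1]); c=-f["R"].T@f["t"]
    return c+d*(zw-c[2])/d[2]
def proj(f,X):
    p=f["R"]@np.array(X)+f["t"]; return f["fx"]*p[0]/p[2]+f["cx"],f["fy"]*p[1]/p[2]+f["cy"]
E
python3 - <<'E'
from h import *
for n in ("top","side"):
    f=dict(np.load(n+"0.npz")); W=cloud(f); im=f["image"]
    z=W[...,2]
    print(n,"table",np.nanmedian(z[(W[...,0]>.3)&(W[...,0]<.8)&(abs(W[...,1])<.3)]))
    m=(z>.094)&(z<.107)&(W[...,1]>-0.1)&(W[...,0]>.3)&(W[...,0]<.95)&(W[...,1]<.6)
    pts=W[m]; print(m.sum(), np.median(pts,0))
    v,u=np.nonzero(m); print(u.min(),u.max(),v.min(),v.max())
    r=cv2.minAreaRect((pts[:,:2]*1000).astype(np.float32)); print(r)
    # crucible
    for nm,(uu,vv) in dict(top=[(381,188)],side=[(381,240)])[n] and [("cr",dict(top=(381,188),side=(381,240))[n])]:
        w=W[vv-15:vv+15,uu-15:uu+15].reshape(-1,3); q=w[(w[:,2]>.042)&(w[:,2]<.056)]
        print(nm,len(q),q.mean(0),q.min(0),q.max(0), cv2.minEnclosingCircle((q[:,:2]*1000).astype(np.float32)))
f=dict(np.load("top0.npz"))
a=f["image"][150:290,150:315,::-1]; cv2.imwrite("pics/t_f.png",cv2.resize(a,None,fx=4.5,fy=4.1,interpolation=cv2.INTER_CUBIC))
E
```

```text
top table 0.0012185454022030382
8272 [0.52261408 0.053173   0.09915152]
162 299 163 276
((520.1644897460938, 85.84819793701172), (180.56431579589844, 239.4606475830078), 10.721531867980957)
cr 135 [ 0.59762792 -0.20699849  0.04795457] [ 0.57891155 -0.22646299  0.04222463] [ 0.61694095 -0.18833818  0.05266179] ((598.1508178710938, -207.19496154785156), 20.144750595092773)
side table -0.0002521754433505299
3965 [0.51759318 0.04243932 0.09751726]
178 319 145 217
((522.7734985351562, 82.51338195800781), (183.81668090820312, 243.7690887451172), 11.001133918762207)
cr 155 [ 0.60004492 -0.21189392  0.04602621] [ 0.58104103 -0.23176008  0.04202619] [ 0.62011592 -0.19179678  0.04922831] ((600.9119262695312, -211.71566772460938), 20.330490112304688)
```

```bash
python3 - <<'E'
from h import *
f=dict(np.load("top0.npz"))
a=f["image"][150:290,150:315,::-1]; cv2.imwrite("pics/t_f1.png",cv2.resize(a,None,fx=4,fy=4,interpolation=cv2.INTER_CUBIC))
E
```

```text
(no output)
```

View pics/t_f1.png

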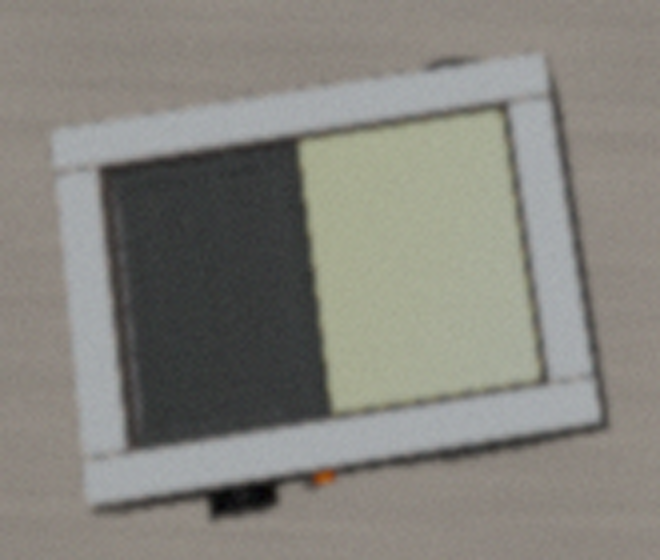

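```bash
cat >> h.py <<'E'
YAW=np.deg2rad(10.85); C=np.array([0.5215,0.0842])
def fw(x,y):  # furnace mm -> world xy
    c,s=np.cos(YAW),np.sin(YAW); return C+np.array([c*x-s*y,s*x+c*y])/1000
def wf(p):
    c,s=np.cos(YAW),np.sin(YAW); d=(np.asarray(p)[:2]-C)*1000; return np.array([c*d[0]+s*d[1],-s*d[0]+c*d[1]])
E
python3 - <<'E'
from h import *
from plant import robot
for n in ("top","side"):
    f=dict(np.load(n+"0.npz")); W=cloud(f)
    q=np.array([wf(p) for p in W.reshape(-1,3)]); z=W[...,2].ravel()*1000
    for nm,(x0,x1,y0,y1) in dict(shut=(-50,50,-80,-10),rec=(-50,50,20,80),rimL=(-60,60,103,115),rimR=(-60,60,-115,-103)).items():
        m=(q[:,0]>x0)&(q[:,0]<x1)&(q[:,1]>y0)&(q[:,1]<y1)&(z>50); print(n,nm,m.sum(),np.round([np.median(z[m]),z[m].std()],2))
x=lambda v:np.round(v,2)
for yaw in (YAW,YAW-np.pi,YAW+np.pi):
    for p in (fw(0,-60),fw(0,50),[.5995,-.2095]):
        q=robot.inverse_kinematics([*p,.2],[np.pi,0,yaw]); print(round(yaw,2),p, None if q is None else x(q))
E
```

```text
top shut 1940 [96.99  1.28]
top rec 1612 [79.76  1.35]
top rimL 411 [100.61   1.23]
top rimR 396 [100.83   1.3 ]
side shut 884 [95.38  0.84]
side rec 622 [78.15  0.89]
side rimL 141 [99.07  0.79]
side rimR 205 [99.36  0.76]
0.19 [0.53279431 0.0252726 ] [ 0.42  0.36 -0.68  1.89  0.27  0.99 -0.19]
0.19 [0.51208808 0.13330617] [ 0.38  0.42 -0.9   1.89  0.38  1.02 -0.5 ]
0.19 [0.5995, -0.2095] [ 0.62  0.49 -0.49  1.66  0.26  1.06  0.24]
-2.95 [0.53279431 0.0252726 ] [-0.96  0.47  1.12  1.96 -0.5   1.02 -2.56]
-2.95 [0.51208808 0.13330617] [ 0.54  0.54 -1.17  1.88  0.56  1.1   2.48]
-2.95 [0.5995, -0.2095] [ 0.17  0.44  0.13  1.69 -0.07  1.02 -2.62]
3.33 [0.53279431 0.0252726 ] [-0.96  0.47  1.12  1.96 -0.5   1.02 -2.56]
3.33 [0.51208808 0.13330617] [ 0.54  0.54 -1.17  1.88  0.56  1.1   2.48]
3.33 [0.5995, -0.2095] [ 0.17  0.44  0.13  1.69 -0.07  1.02 -2.62]
```

```bash
cat >> h.py <<'E'
OR=[np.pi,0,YAW]
E
python3 - <<'E'
from h import *
from plant import robot
robot.grip(0.0)
robot.goto([*fw(0,-58),.16],OR)
robot.move_straight([*fw(0,-58),.125],vel=.08)
robot.sleep(.2); s=robot.sense(); print(s["t"],s["tcp_pos"],s["tcp_rot"],s["wrist_force"],s["opening"])
print(robot.move_straight([*fw(0,-58),.097],vel=.012,contact_N=4))
for i in range(3):
    robot.sleep(.1); s=robot.sense(); print(s["t"],s["tcp_pos"],s["wrist_force"])
E
```

```text
4.125 [0.53276212 0.02733337 0.12542088] [ 3.14142638e+00 -9.20631185e-04  1.89415219e-01] [-0.39093281  0.35964316  0.66387466] 0.0024439205888599057
True
5.6917 [0.53246656 0.02719133 0.10670009] [-0.593756   -1.25501289  5.13787045]
5.7917 [0.53245623 0.027217   0.10665109] [-0.44358466 -0.53544152  5.34351506]
5.8917 [0.53245396 0.02723102 0.10662921] [-1.34238921  0.20807218  5.19920207]
```

```bash
python3 - <<'E'
from h import *
from plant import robot
z=robot.sense()["tcp_pos"][2]
for k in range(6):
    z-=.0004
    robot.move_straight([*fw(0,-58),z],vel=.01); robot.sleep(.08)
    s=robot.sense(); F=np.mean([robot.sense()["wrist_force"][2]]); print(s["t"],z,s["tcp_pos"][2],s["wrist_force"].round(1))
    if s["wrist_force"][2]>13: break
E
```

```text
6.225 0.10622920998179149 0.10660270092845232 [-0.7  0.9  5.1]
6.5583 0.10582920998179149 0.10640314824360735 [-1.3 -0.3  5.9]
6.8917 0.10542920998179149 0.10617990307537988 [-3.2 -1.3  8. ]
7.225 0.1050292099817915 0.10599197287596787 [-2.9 -2.2 10. ]
7.5583 0.1046292099817915 0.10578406996978414 [-3.2 -0.6 12.2]
7.8917 0.1042292099817915 0.10556544588606048 [-3.  -1.2 13.5]
```

```bash
python3 - <<'E'
from h import *
from plant import robot
z=.10423
for y in (-48,-28,-8,12,32,42):
    robot.move_straight([*fw(0,y),z],vel=.04)
    s=robot.sense(); f=s["wrist_force"]; print(round(s["t"],2),wf(s["tcp_pos"]).round(1),s["tcp_pos"][2].round(4),f.round(1))
    if f[2]<11: z-=.0003
    if f[2]>17: z+=.0004
f=robot.grab_frame("top"); cv2.imwrite("pics/t2.png",cv2.resize(f["image"][150:290,150:315,::-1],None,fx=4,fy=4))
f=robot.grab_frame("side"); cv2.imwrite("pics/s2.png",cv2.resize(f["image"][130:270,160:340,::-1],None,fx=4,fy=4))
E
```

```text
8.29 [  0.2 -49. ] 0.1056 [-3.  -2.9 12.7]
8.94 [  0.2 -29.1] 0.1056 [-3.  -4.1 12.3]
9.59 [ 0.2 -9. ] 0.1056 [-3.9 -3.7 13.5]
10.24 [ 0.3 11. ] 0.1056 [-2.2 -3.5 12.6]
10.89 [ 0.3 31.1] 0.1055 [-3.5 -3.1 13.7]
11.29 [ 0.8 39.1] 0.1056 [-0.7 -6.4 14.5]
```

View pics/s2.png

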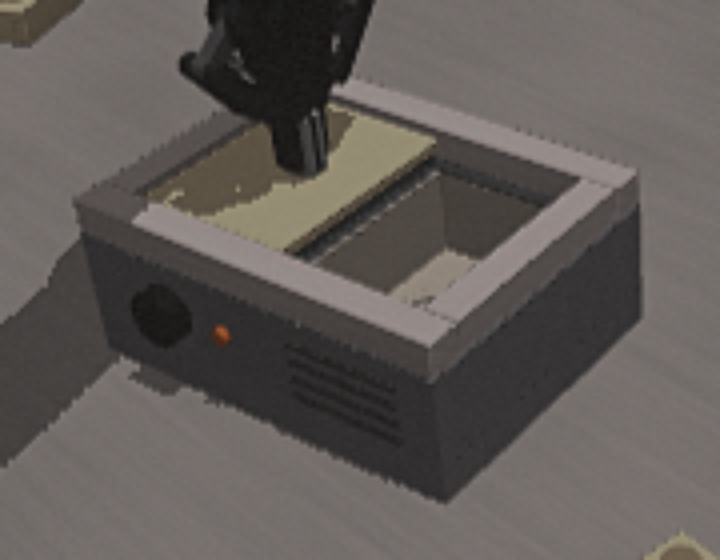

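View pics/t2.png

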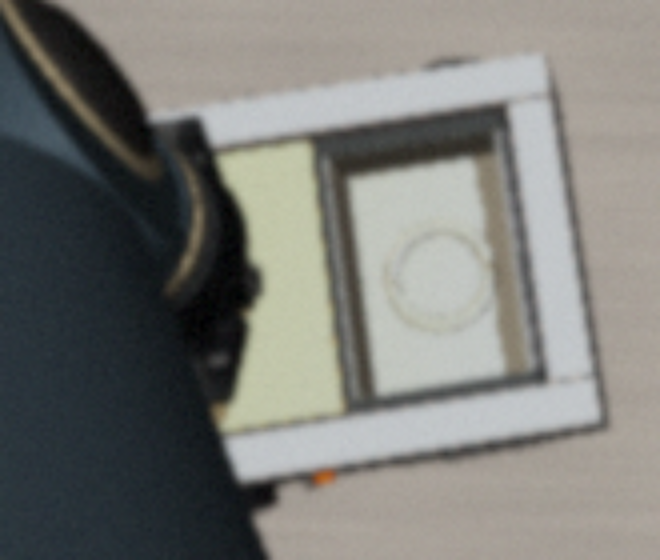

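The shutter is nearly or fully open, and the ring seat is visible at (438,280) in the top crop. I'll drag a little further to confirm it's on the stop.

```bash
python3 - <<'E'
from h import *
from plant import robot
z=.10423
for y in (45,48):
    robot.move_straight([*fw(0,y),z],vel=.03)
    s=robot.sense(); f=s["wrist_force"]; print(round(s["t"],2),wf(s["tcp_pos"]).round(1),s["tcp_pos"][2].round(4),f.round(1))
    if np.linalg.norm(f)>21: break
p=s["tcp_pos"]
robot.move_straight([p[0],p[1],.125],vel=.06)
robot.grip(1.0)
robot.goto([.5995,-.2095,.16],OR)
f=robot.grab_frame("top"); cv2.imwrite("pics/t3.png",f["image"][:,:,::-1]); np.savez("top3.npz",**f)
g=robot.grab_frame("side"); cv2.imwrite("pics/s3.png",g["image"][:,:,::-1]); np.savez("side3.npz",**g)
cv2.imwrite("pics/t3c.png",cv2.resize(f["image"][150:290,150:315,::-1],None,fx=4,fy=4,interpolation=cv2.INTER_CUBIC))
print(robot.sense()["t"],robot.sense()["tcp_pos"])
E
```

```text
11.64 [ 1.  41.1] 0.1056 [-0.6 -8.5 12.6]
11.89 [ 1.3 43.8] 0.1056 [-0.3 -8.5 12.5]
14.5917 [ 0.59980526 -0.20691772  0.16012493]
```

View pics/t3c.png

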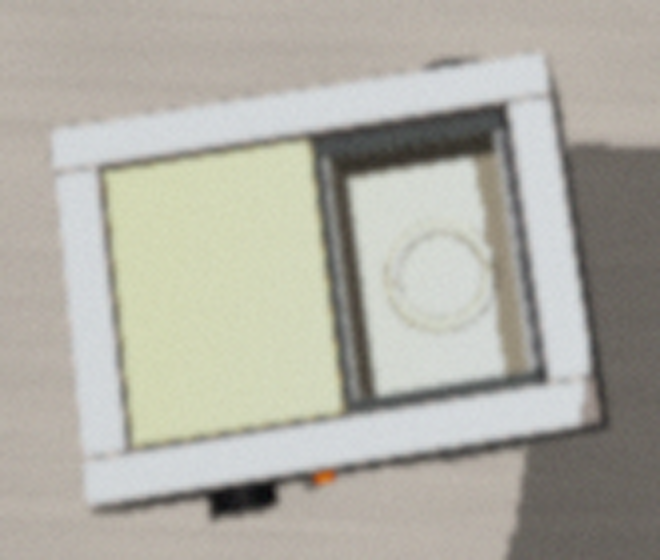

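View pics/s3.png

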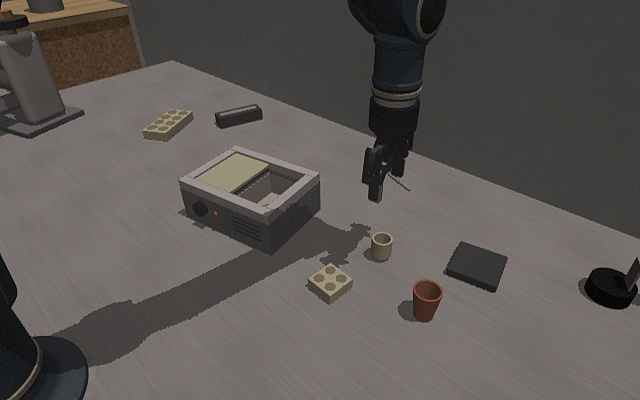

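The shutter fills the parking end, so it's fully open. It slipped at about 8.5 N sideways under 12.4 N of press, so friction is about 0.7. Next I cross-check the seat position and grasp.

```bash
python3 - <<'E'
from h import *
from plant import robot
f=dict(np.load("top3.npz")); p=ray(f,150+438.5/4-.4,150+280/4-.4,.03); print("seat top cam",p,"pred",fw(0,-47.5))
f=dict(np.load("top0.npz")); 
P=[.5995,-.2095]
robot.move_straight([*P,.06],vel=.1)
print(robot.move_straight([*P,.028],vel=.05,contact_N=4))
s=robot.sense(); print(s["tcp_pos"],s["wrist_force"].round(1))
robot.grip(0.0,30); s=robot.sense(); print(s["t"],s["opening"],s["tcp_pos"],s["wrist_force"].round(1))
b=s["wrist_force"]
robot.move_straight([*P,.06],vel=.08); robot.sleep(.2)
s=robot.sense(); print(s["t"],s["opening"],s["wrist_force"].round(1))
for n in ("top","side"):
    g=robot.grab_frame(n); u,v=proj(g,[*P,.05]); u,v=int(u),int(v)
    cv2.imwrite(f"pics/{n}4.png",cv2.resize(g["image"][v-60:v+60,u-60:u+60,::-1],None,fx=4,fy=4,interpolation=cv2.INTER_CUBIC)); np.savez(n+"4.npz",**g); print(u,v)
E
```

```text
seat top cam [0.52666715 0.04040089 0.03      ] pred [0.53044133 0.03754914]
False
[ 0.59967738 -0.20944342  0.02805003] [ 0.6 -0.7 -0.9]
17.025 0.4638285953995495 [ 0.59972486 -0.209567    0.02845861] [ 0.1 -0.2  2.5]
17.775 0.4616434958372407 [-0.6  0.6 -0.1]
382 185
381 237
```

View pics/side4.png

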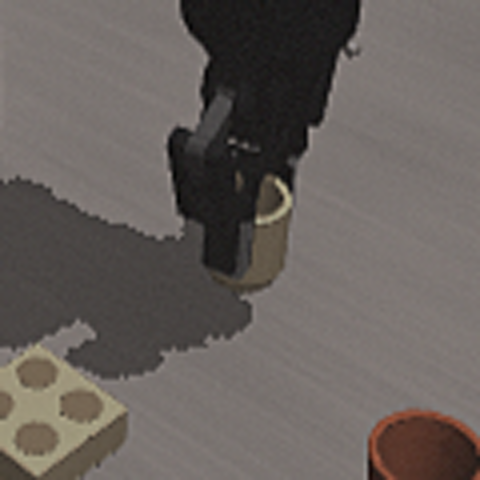

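View pics/top4.png

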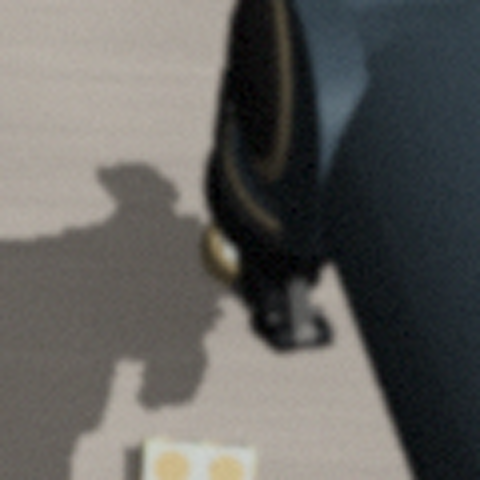

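```bash
python3 - <<'E'
from h import *
from plant import robot
P=[.5995,-.2095]
robot.move_straight([*P,.165],vel=.15)
T=[.5297,.038]
robot.goto([*T,.165],OR)
robot.move_straight([*T,.14],vel=.08); robot.sleep(.2)
s=robot.sense(); print(s["t"],s["tcp_pos"],s["opening"],s["wrist_force"].round(1))
for n,(u,v) in dict(top=(255,215),side=(270,180)).items():
    g=robot.grab_frame(n); np.savez(n+"5.npz",**g); print(proj(g,[*T,.16]),proj(g,[*fw(0,-47.5),.03]))
    cv2.imwrite(f"pics/{n}5.png",cv2.resize(g["image"][v-70:v+70,u-80:u+80,::-1],None,fx=4,fy=4,interpolation=cv2.INTER_CUBIC))
g=dict(np.load("side3.npz"));cv2.imwrite("pics/side3c.png",cv2.resize(g["image"][140:220,230:320,::-1],None,fx=7,fy=7,interpolation=cv2.INTER_CUBIC))
print("side seat pred",proj(g,[*fw(0,-47.5),.03]))
E
```

```text
20.4 [0.52999381 0.03813213 0.14034286] 0.45809349330856974 [ 0.1  0.3 -1.9]
(np.float64(250.2980588802242), np.float64(209.04355007887477)) (np.float64(260.70566551966317), np.float64(217.8066472382355))
(np.float64(262.5515998413578), np.float64(156.47208477055298)) (np.float64(268.5047159605789), np.float64(208.8500594764367))
side seat pred (np.float64(268.5047159605789), np.float64(208.8500594764367))
```

View pics/top5.png

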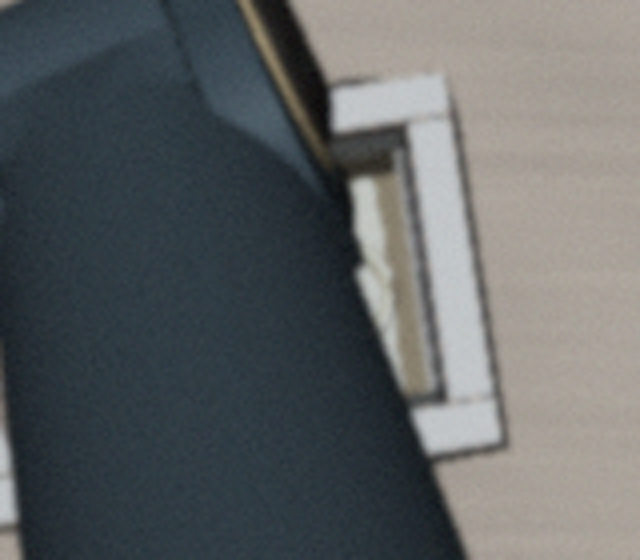

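View pics/side5.png

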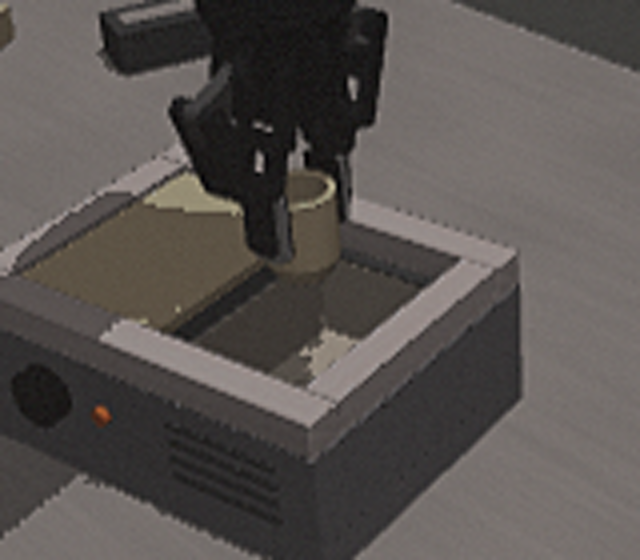

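View pics/side3c.png

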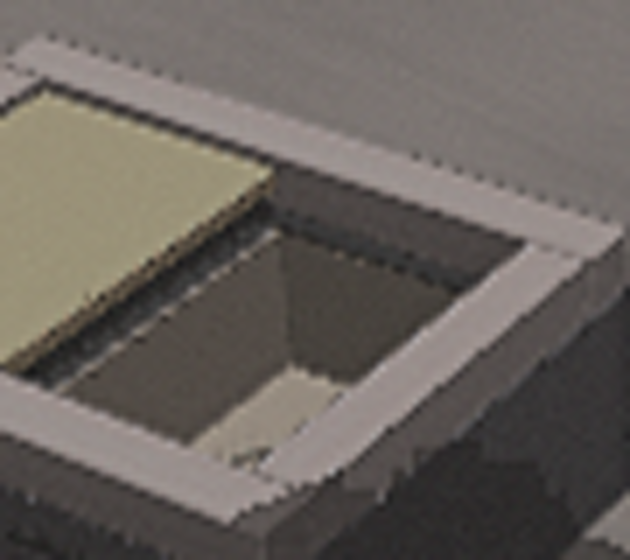

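The crucible is held upright over the port, with its rim at (305,185) in the side crop. I'll lower it under contact guard.

```bash
python3 - <<'E'
from h import *
from plant import robot
T=[.5297,.038]
print(robot.move_straight([*T,.066],vel=.08,contact_N=5)); 
robot.sleep(.2); s=robot.sense(); print(s["t"],s["tcp_pos"],s["wrist_force"].round(1),s["opening"])
print(robot.move_straight([*T,.0515],vel=.02,contact_N=4)); 
robot.sleep(.1); s=robot.sense(); print(s["t"],s["tcp_pos"],s["wrist_force"].round(1),s["opening"])
E
```

```text
False
21.775 [0.52999979 0.03800758 0.06646752] [-0.2  0.8 -1.2] 0.45709905977720033
True
22.4833 [0.52952032 0.03794562 0.05341188] [-0.8 -1.   4.2] 0.45642576875757124
```

Contact came at TCP z 0.0534, and the well floor was predicted at 0.0535, so the crucible is down inside the ring. I'll release it and look.

```bash
python3 - <<'E'
from h import *
from plant import robot
T=robot.sense()["tcp_pos"][:2]
robot.grip(.72); robot.sleep(.1)
s=robot.sense(); print(s["t"],s["tcp_pos"],s["wrist_force"].round(1),s["opening"])
robot.move_straight([*T,.14],vel=.1,contact_N=8) and print("contact!")
robot.sleep(.1)
p=[*fw(0,60),.16]
robot.move_straight([T[0],T[1],.16],vel=.1)
robot.goto(p,OR)
for n,(u,v) in dict(top=(255,215),side=(270,180)).items():
    g=robot.grab_frame(n); np.savez(n+"6.npz",**g)
    cv2.imwrite(f"pics/{n}6.png",cv2.resize(g["image"][v-70:v+70,u-80:u+80,::-1],None,fx=4,fy=4,interpolation=cv2.INTER_CUBIC))
print(robot.sense()["t"])
g=dict(np.load("top6.npz"));W=cloud(g).reshape(-1,3);q=np.array([wf(a) for a in W]);m=(np.hypot(q[:,0],q[:,1]+47.5)<32)&(W[:,2]>.062)&(W[:,2]<.085)
print(m.sum(),W[m].mean(0),q[m].mean(0), cv2.minEnclosingCircle(q[m].astype(np.float32)),np.median(W[m,2]))
E
```

```text
22.9333 [0.52865759 0.03766534 0.05268646] [-0.5 -0.5 -1.1] 0.7177807448539268
25.0167
166 [0.52741152 0.03959159 0.07176183] [ -2.59117787 -44.92373955] ((-2.2516064643859863, -44.97508239746094), 19.869691848754883) 0.07296658856866128
```

View pics/top6.png

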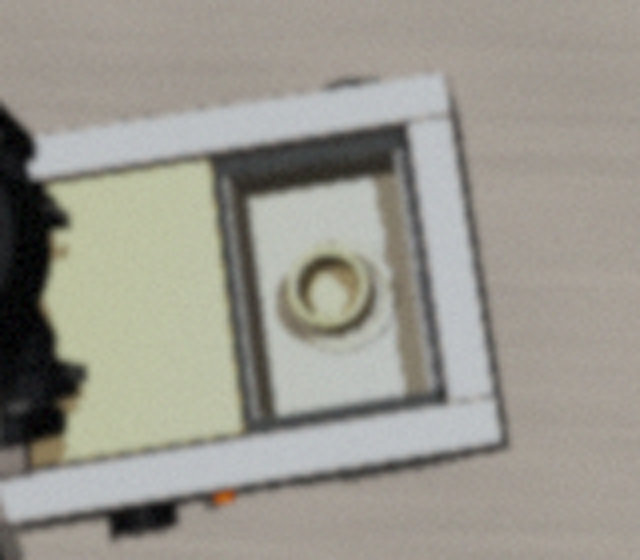

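View pics/side6.png

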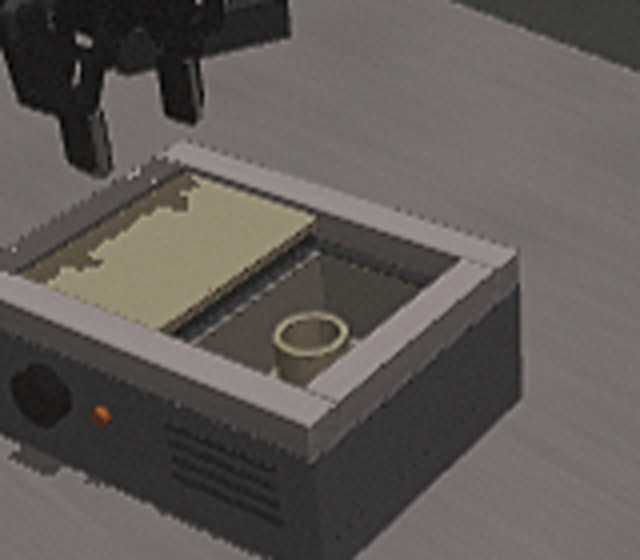

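The crucible stands in the ring, rim centre at (330,288) in the top crop, rim height 0.073 m and upright. Now I'll close the shutter the same way.

```bash
python3 - <<'E'
from h import *
from plant import robot
robot.grip(0.0)
X=fw(0,60)
robot.move_straight([*X,.118],vel=.08); robot.sleep(.2); b=robot.sense()["wrist_force"][2]; print("base",b)
print(robot.move_straight([*X,.097],vel=.012,contact_N=5))
robot.sleep(.1); s=robot.sense(); z=s["tcp_pos"][2]; print(s["t"],z,s["wrist_force"].round(1))
for k in range(9):
    z-=.0004
    robot.move_straight([*X,z],vel=.01); robot.sleep(.05)
    F=np.mean([robot.sense()["wrist_force"][2]])
    print(round(z,4),F.round(1))
    if F>12.5: break
for y in (50,30,10,-10,-25,-34,-40,-44):
    robot.move_straight([*fw(0,y),z],vel=.04)
    s=robot.sense(); f=s["wrist_force"]; print(round(s["t"],2),wf(s["tcp_pos"]).round(1),s["tcp_pos"][2].round(4),f.round(1))
    if f[2]<11.5: z-=.0003
    if f[2]>16: z+=.0004
E
```

```text
base -0.11534786197535252
True
27.625 0.10658761025156759 [-1.4 -0.8  5.9]
0.1062 5.6
0.1058 7.6
0.1054 8.2
0.105 9.9
0.1046 11.5
0.1042 13.7
29.82 [ 0.1 51.8] 0.1057 [-5.   1.2 12.8]
30.48 [ 0.1 32. ] 0.1056 [-5.3  1.4 13.2]
31.12 [ 0.  11.9] 0.1056 [-4.8  2.6 12.1]
31.77 [-0.  -8.2] 0.1056 [-4.7  2.  13.1]
32.3 [ -0.  -23.4] 0.1056 [-4.9  0.7 12.8]
32.67 [ -0.  -32.5] 0.1055 [-4.5  1.7 13. ]
32.98 [  0.4 -37.1] 0.1057 [-4.5  2.7 12.6]
33.23 [  1.1 -40.3] 0.1058 [-3.2  5.3 12.1]
```

```bash
python3 - <<'E'
from h import *
from plant import robot
z=.1042
for y in (-47,-51):
    robot.move_straight([*fw(0,y),z],vel=.03)
    s=robot.sense(); f=s["wrist_force"]; print(round(s["t"],2),wf(s["tcp_pos"]).round(1),s["tcp_pos"][2].round(4),f.round(1))
p=s["tcp_pos"]
robot.move_straight([p[0],p[1],.15],vel=.08)
robot.goto([*fw(0,60),.25],OR)
robot.goto([.45,.35,.25],OR)
for n,(u,v) in dict(top=(232,220),side=(250,195)).items():
    g=robot.grab_frame(n); np.savez(n+"7.npz",**g)
    cv2.imwrite(f"pics/{n}7.png",cv2.resize(g["image"][v-70:v+70,u-80:u+80,::-1],None,fx=4,fy=4,interpolation=cv2.INTER_CUBIC))
    cv2.imwrite(f"pics/{n}7f.png",g["image"][:,:,::-1])
s=robot.sense(); print(s["t"],s["wrist_force"].round(1))
E
```

```text
33.48 [  1.5 -43.1] 0.1059 [-3.3  6.3 10.4]
33.76 [  1.9 -47.2] 0.106 [-2.5  7.  10.5]
36.0917 [-0.6  0.3 -0.6]
```

View pics/top7.png

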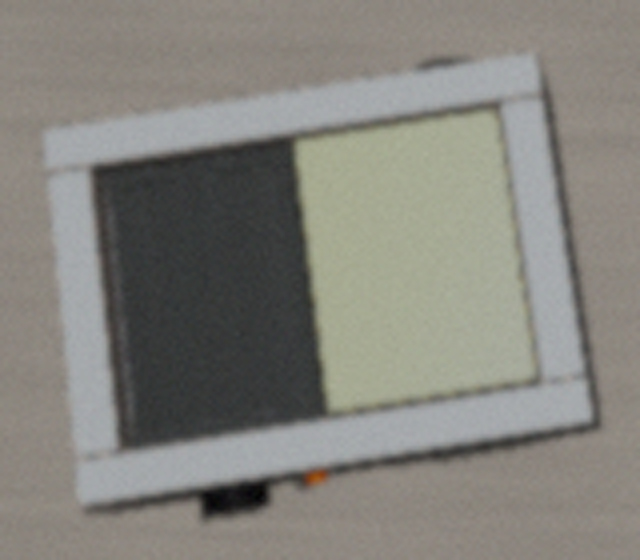

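View pics/side7f.png

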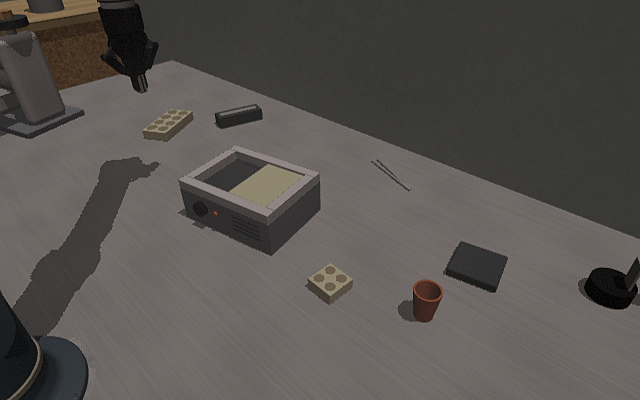

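```bash
python3 - <<'E'
from h import *
def edges(f):
    out=[]
    for x in range(-40,41,10):
        ys=np.arange(-110,110,.25); pr=np.array([proj(f,[*fw(x,y),.096]) for y in ys]).astype(np.float32)
        im=f["image"].astype(np.float32); b=im[:,:,0]-im[:,:,2]
        v=cv2.remap(b,pr[:,0][:,None],pr[:,1][:,None],cv2.INTER_LINEAR)[:,0]; on=np.nonzero(cv2.blur(v[:,None],(1,9))[:,0]>v.max()*.5)[0]
        out.append((ys[on[0]],ys[on[-1]]))
    return np.median(out,0)
for n in ("top0","side0","top3","side3","top7","side7"): print(n,edges(dict(np.load(n+".npz"))))
E
```

```text
top0 [-93.5    6.25]
side0 [-97.25   1.25]
top3 [-87. 100.]
side3 [-10.75  94.75]
top7 [-95.25   4.5 ]
side7 [-97.5  -0.5]
```

```bash
python3 - <<'E'
from plant import robot
robot.close_job()
E
```

```text
the job is handed in; nothing more can be done
```

The furnace is loaded: I slid the shutter open, set the crucible in the ring seat and slid the shutter shut again. I handed the job in at about 36 s of robot time; it reports no verdict.

- **Shutter:** I dragged it both ways with about 12–14 N of press, and wrist force readings stayed below about 16 N. At each end the finger slipped at the hard stop. In the last pictures the shutter's trailing edge is at about y = +2 mm, averaged over both cameras, which is where it should be when shut.
- **Crucible:** It touched down at TCP height 0.0534 m, against 0.0535 m predicted for the well floor. After release its rim was at 73 mm and it stood upright. It measured about 2–3 mm off the seat centre uncorrected, or about 1 mm after correcting for camera bias. I could not see it once the shutter was shut.
- **Other pieces:** In the last side picture the clay crucible, cupel block and steel slab are where they stood at the start. I judged this by eye, not by measurement.
- **Disagreement:** The two cameras differed by about 3–5 mm in absolute position, so I averaged them. The seat read from the top camera alone differed from the furnace-based estimate by about 4–5 mm, or about 2–3 mm after bias correction, so I aimed slightly between the two.

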